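# Fold back the bifold cover of the wide fittings box

### The arm

A 7-joint arm with a two-finger parallel gripper is mounted at the origin on the work surface. World frame = base frame: x ahead of the robot, y to its left, z up, the work surface at z = 0. Lengths are in mm, angles in rad, forces in N, time in s.
With the tool pointing down it reaches from about 400 to 850 mm from the base axis. Payload 6.9 kg.
Tool frame: the origin (TCP) lies midway between the tips of the shut fingers; the grasp point (between the pads) lies 19 mm behind it; z points along the fingers, y is the direction in which the jaws open and shut (so a half turn about z gives the same grasp; the last joint's range is limited). The gripper opens to 85 mm and grips with 20 to 120 N. Pads are 22 mm wide; open, the fingers measure 114 mm over their backs; the gripper's body (76 mm by 85 mm) begins 54 mm behind the grasp point. The pads swing forward as they close: fully open they stand 13 mm farther back than shut.
Start: joints at [0.105, 0.507, -0.238, 1.5, 0.126, 1.149, -0.155], TCP at [624.989, -0.025, 231.275] pointing down, gripper open.
Joint ranges: [-3.08, 3.08], [-0.24, 2.05], [-1.43, 1.35], [0, 2.5], [-1.52, 4.66], [0.17, 1.96], [-2.89, 2.89]. Speed limits (rad/s): [2.39, 2.39, 3.14, 3.14, 3.14, 3.14, 3.14].

### API

Orientations are given as [roll, pitch, yaw] about the fixed x, y, z axes, in that order (R = Rz(yaw) Ry(pitch) Rx(roll)).
In Python, from cell import monitor, optics, workorder gives the robot as it stands.
- The arm moves only by the tool send_rows, never from a script. Its argument "rows" is a list of rows, each an object of numbers: "tx", "ty", "tz": the shift along the tool's x, y, z in cm; "spin": the turn about the tool's z in degrees. In form: [{"tx": .., "ty": .., "tz": .., "spin": ..}, ...]. A call has 1 to 20 rows; each row shifts and turns the commanded pose from where the row before left it, along the tool's axes as they then stand; what a row does not reach is not made up. A row lasts 1/12 s, in which the tool goes at most 41.7 mm and 7.16 degrees, less where a joint would pass 70% of its speed; a pose out of reach is approached as far as the arm can. A call is refused whole if a number of a shift passes 4.17 or a number of a turn 7.16, either way. A call with a gripper value outside its range is refused whole. "jaw" is the opening, from -1 (shut) to 1 (fully open), set as the call begins (left out, the last holds). The fingers move at their own pace and stop on an object; the grip force is fixed at half the most. Time passes only in rows, so rows that do not move let the fingers close. It gives the time, the measured TCP pose, the force and the opening at its end, in the units of the state.
- monitor.get_state(): the state, without advancing time (a new reading comes with each control period).
- optics.grab_frame(name): name is "scene" or "side" or "wrist"; returns (picture, depth): 384x512x3 uint8, blue, green, red; 384x512 float32, mm along the optical axis (not along the pixel's ray), 0 where there is no reading.
- optics.camera_info(name): a dict with "camera_matrix" (3x3 intrinsics, pixels), "dist" ([k1, k2, p1, p2, k3] as OpenCV has them; the pictures are not rectified), "cam_to_world" (4x4, takes a point from camera to world coordinates). Camera axes: x right, y up, looking along -z (the intrinsics and any distortion apply to the point x, -y, -z); pixel columns grow to the right and rows downward; lengths in mm; the calibration is good to about 2 mm. A picture is of the moment at which its call begins: read the wrist's pose just before it. camera_info takes no time and is no camera call; for the wrist camera it gives the pose at the moment of the call.
- workorder.finish_job(): hands the job in, once; it reports no verdict.
Trained networks look in the newest picture that a camera, given by its name, has taken for a name from the list of things; names that differ only in an ending like _2 or _b are one class to them, and where a whole thing is asked for, a point or a joint stands for the part that bears it (a point fixed in the world has none). Each returns a list of dicts, best first, with "p" (0 to 1); they miss things now and then, are a little off and sometimes report something else, mostly with a low value. They report only what shows in the picture. A call takes as long as a camera call.
- optics.masks_of(label, camera): "pixels" (384x512 bool, what is visible of it) and "bbox" ([left, top, width, height] in pixels, round what is visible of it).
The state is a dict: "clock": time; "joint_pos": joint angles; "qd": joint speeds; "effort": joint torques, N m; "tool_pos": TCP position; "tcp_rot": TCP orientation; "wrist_force": force on the tool from outside, world axes, zero at the start; "moment": the same for the moment, N m; "finger_gap": finger opening in mm.
Only numpy, scipy, OpenCV 4.12 (cv2) and the standard library are available. Lean on these libraries where they do the work, as an engineer would, in place of code of your own. Each camera call takes 0.05 s, during which the arm holds its last target. There are 200 camera calls.

### The job

The welder needs the pipe couplings in the front half of the wide steel box. Push the raised front panel of that box's bifold cover all the way over, away from the front opening, so that it lies flat on top of the back panel, with the back panel still down on the box. Leave the narrower box's cover just as it stands.

Things in the scene. Friction and masses are not known exactly. Their poses are not given: they have to be found in the camera images.
- wide_box: Wider of two grey boxes, fixed to the table: 200 mm deep (x), 150 wide (y), walls 60 high. Origin: centre of its underside. x points from its front (robot side, couplings inside) to its back, z up. Bare-steel bifold cover, two 4 mm panels: the back one lies on the back half, top at z = 64 mm; the front one is hinged to it along y at x = -5, z = 64 mm and stands half raised, leaning to the front.
- wide_front_panel (a joint): Fold angle of the front panel (150 mm wide, 95 deep, plus a 50 wide, 15 long tab mid-edge; 0.19 kg), rad: 0 = closed over the front, 1.57 = upright, 3.14 = folded onto the back panel (upper face then at z = 68 mm, x = -5 to 90, tab to 105). Starts at 1.1 to 1.5. A stiff hinge (about 0.135 N m) holds it where it is left: push it the whole way, 2 to 5 N near its edge.
- wide_back_panel (a joint): Angle of the wide box's back panel (150 mm wide, 105 deep, 0.26 kg) on its hinge at the back rim (x = 100, z = 60 mm), rad: 0 = lying flat on the box, as at the start; positive = its front edge lifted. Its own weight keeps it down while the front panel is pushed over.
- narrow_edge (a point): Middle of the free edge (end of the tab) of the raised front panel on the other, narrower box, to be left alone. That box is alike but 90 mm wide; which box stands left, middle or right varies. This point lies 110 mm from that panel's fold line; the panel is raised 1.1 to 1.5 rad and pushes over easily.

How it is judged (in metres and radians):
At the end, for the whole second after the job is handed in: The wide box's front panel is at rest, folded over to within 10 degrees (0.18 rad) of flat against the back panel, and the back panel lies down on the box within about 6 degrees (0.1 rad) (value of joint wide_front_panel above 2.96 rad and value of joint wide_back_panel below 0.1 rad and velocity of joint wide_front_panel between -0.1 and 0.1 rad/s); the robot touches nothing.
It fails at once if the narrower box's raised panel is shifted by more than 20 mm at its free edge (distance of narrow_edge from where it was at the start of the episode above 0.02 m).
It also fails if it takes over 32 s, if anything falls off the work surface, if the arm or the gripper's body presses on something with over 40 N, if the wrist force passes 120 N, or if a joint passes its speed limit or range.

## Working session

There is one attempt and no reset: what is moved stays moved. The work goes in short steps, Python scripts to look and compute and a tool call to move; the robot and the scene stay as the last step left them, time stands still between calls to the robot, and variables do not carry over. Pictures are saved under pics/ and viewed, about 8 in all and at most 12, crops included, and the job is handed in when it is done.

Besides the shell and the picture viewer there is one more tool, called after "Call:" as name([rows], argument=value, ...), one row to a line, values as JSON. send_rows: Moves the arm, as the interface text tells. Its arguments: {"type":"object","properties":{"rows":{"type":"array","items":{"type":"object","properties":{"tx":{"type":"number"},"ty":{"type":"number"},"tz":{"type":"number"},"spin":{"type":"number"}}}},"jaw":{"type":"number"}},"required":["rows"]}

```bash
ls; mkdir -p pics
cat > h.py <<'E'
import numpy as np, cv2
from cell import monitor, optics, workorder
def world(cam, depth, mask, info=None):
    i=info or optics.camera_info(cam); K=np.array(i["camera_matrix"],float); d=np.array(i["dist"],float); T=np.array(i["cam_to_world"])
    v,u=np.nonzero(mask&(depth>0)); z=depth[v,u]
    n=cv2.undistortPoints(np.stack([u,v],1).astype(float)[:,None],K,d)[:,0]
    P=np.c_[n[:,0]*z,-n[:,1]*z,-z,np.ones(len(z))]
    return (P@T.T)[:,:3],u,v
E
python3 - <<'E'
from h import *
s=monitor.get_state();print(s)
ims=[]
for c in("scene","side"):
    im,d=optics.grab_frame(c); ims.append(im); np.save(c+"_d.npy",d)
    print(c,np.round(optics.camera_info(c)["cam_to_world"],2).tolist())
    for l in("wide_front_panel","wide_back_panel","wide_box","narrow_edge"):
        for m in optics.masks_of(l,c)[:2]:
            P,_,_=world(c,d,m["pixels"]); print(c,l,round(m["p"],2),m["bbox"],len(P),np.percentile(P,[2,50,98],axis=0).round().tolist() if len(P) else "")
            np.save(f"{c}_{l}.npy",m["pixels"]) if m is not None else 0
cv2.imwrite("pics/a.png",cv2.resize(np.hstack(ims),(800,300)))
cv2.imwrite("pics/s.png",cv2.resize(ims[0],(800,600)))
E
```

```text
pics
{'clock': 0.0, 'joint_pos': array([ 0.10549407,  0.50834022, -0.2375237 ,  1.50113913,  0.12570318,
        1.14890428, -0.15482211]), 'qd': array([-0.00077998, -0.00080046,  0.00044117, -0.00085   ,  0.00020241,
       -0.00059525,  0.0011448 ]), 'effort': array([ 1.19726570e-03, -6.20588279e+01, -2.18696728e+00, -2.49655455e+01,
        1.23123583e-02,  1.21321963e-02,  2.04169703e-05]), 'tool_pos': array([ 6.24492091e+02, -7.64147614e-02,  2.30425989e+02]), 'tcp_rot': array([-3.13979202e+00,  3.81866343e-05,  1.57079856e+00]), 'wrist_force': array([-0.28396033, -0.87296147, -0.00947398]), 'moment': array([ 0.01080259, -0.03766288,  0.04099282]), 'finger_gap': 85.53797263712102}
scene [[0.67, -0.41, 0.61, 1136.8], [0.74, 0.36, -0.57, -543.42], [0.02, 0.84, 0.54, 587.49], [0.0, 0.0, 0.0, 1.0]]
scene wide_back_panel 0.94 [233.1, 159.7, 89.3, 76.7] 4287 [[566.0, -75.0, 64.0], [592.0, -7.0, 70.0], [698.0, 70.0, 161.0]]
scene wide_box 0.81 [218.1, 151.5, 105.3, 106.7] 6651 [[500.0, -79.0, 6.0], [605.0, -26.0, 66.0], [700.0, 68.0, 157.0]]
scene narrow_edge 0.96 [295.3, 124.9, 31.0, 43.3] 873 [[506.0, 178.0, 64.0], [529.0, 227.0, 105.0], [548.0, 269.0, 158.0]]
side [[-1.0, -0.01, -0.04, 516.27], [-0.03, -0.52, 0.85, 703.68], [-0.03, 0.85, 0.52, 509.02], [0.0, 0.0, 0.0, 1.0]]
side wide_front_panel 0.51 [227.6, 154.6, 20.6, 65.9] 220 [[564.0, -230.0, 44.0], [579.0, 47.0, 125.0], [597.0, 75.0, 172.0]]
side wide_back_panel 0.86 [175.7, 149.8, 73.0, 73.9] 2107 [[569.0, -79.0, 62.0], [641.0, 11.0, 65.0], [699.0, 73.0, 157.0]]
side wide_box 0.93 [176.5, 157.8, 106.9, 94.8] 5807 [[500.0, -76.0, 3.0], [603.0, 27.0, 48.0], [698.0, 75.0, 115.0]]
side narrow_edge 0.7 [244.7, 218.2, 37.2, 76.2] 975 [[500.0, 183.0, 66.0], [523.0, 235.0, 118.0], [548.0, 269.0, 165.0]]
```

View pics/s.png

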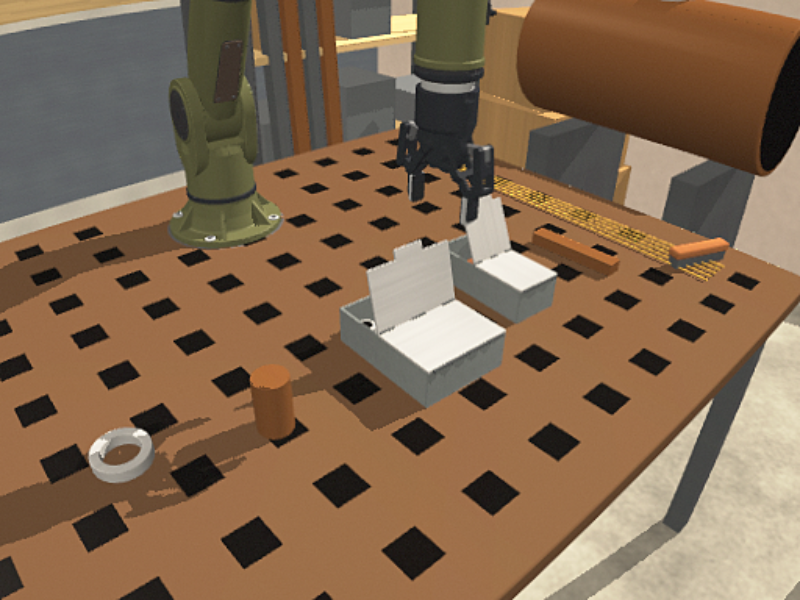

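View pics/a.png

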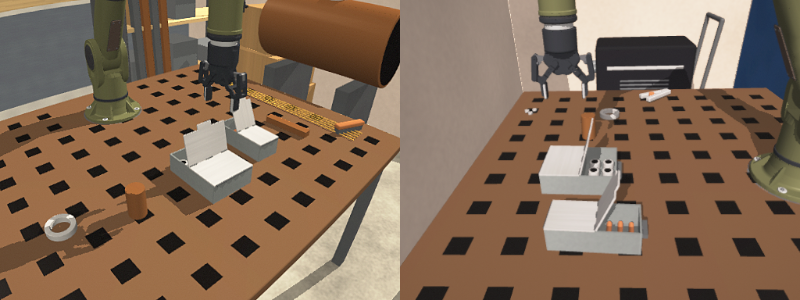

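Run:
```python
from h import *
from scipy.optimize import least_squares
for c in("scene","side"):
    d=np.load(c+"_d.npy"); P,_,_=world(c,d,d>0)
    # fixed wide region
    R=P[(P[:,0]>480)&(P[:,0]<720)&(abs(P[:,1])<110)&(P[:,2]>55)]
    T=R[(abs(R[:,2]-64)<4)&(R[:,0]>600)]
    print(c,"backpanel",len(T),T.min(0).round(),T.max(0).round(),np.median(T[:,2]))
    if len(T)>50: print(cv2.minAreaRect(T[:,:2].astype(np.float32)))
    F=R[(R[:,2]>75)&(R[:,2]<172)]
    F=F[(F[:,0]<620)]
    print("front",len(F),np.percentile(F,[1,50,99],axis=0).round().tolist())
    for z in range(75,190,10):
        G=P[(abs(P[:,2]-z)<5)&(P[:,0]>500)&(P[:,0]<640)&(abs(P[:,1])<100)]
        if len(G): print(z,len(G),np.percentile(G[:,0],[5,50,95]).round(),np.percentile(G[:,1],[2,98]).round())
```

```text
scene backpanel 1931 [600. -81.  60.] [704.  74.  68.] 65.69712044994662
((650.67041015625, -2.9921188354492188), (154.88619995117188, 103.3068618774414), 88.72091674804688)
front 2048 [[564.0, -74.0, 76.0], [578.0, -6.0, 120.0], [592.0, 73.0, 169.0]]
75 222 [586. 590. 593.] [-74.  70.]
85 228 [583. 587. 591.] [-74.  72.]
95 220 [581. 585. 588.] [-74.  72.]
105 235 [578. 582. 586.] [-74.  71.]
115 226 [576. 579. 583.] [-74.  70.]
125 235 [573. 577. 581.] [-74.  70.]
135 231 [570. 574. 578.] [-74.  71.]
145 247 [568. 572. 576.] [-74.  70.]
155 214 [565. 569. 574.] [-73.  70.]
165 92 [562. 567. 570.] [-24.  24.]
175 11 [564. 566. 567.] [-17.  21.]
side backpanel 1816 [600. -82.  60.] [703.  74.  68.] 65.31633831721464
((649.9686889648438, -4.22161865234375), (154.29196166992188, 104.05823516845703), 88.32592010498047)
front 180 [[563.0, -72.0, 77.0], [575.0, 54.0, 140.0], [592.0, 75.0, 172.0]]
75 13 [590. 592. 593.] [-43.  74.]
85 12 [587. 590. 592.] [-34.  75.]
95 15 [583. 586. 589.] [-55.  74.]
105 13 [583. 584. 586.] [-33.  74.]
115 15 [579. 581. 583.] [-56.  74.]
125 14 [576. 579. 581.] [-52.  74.]
135 13 [574. 576. 578.] [-48.  74.]
145 14 [571. 574. 576.] [-35.  75.]
155 48 [566. 570. 573.] [-74.  74.]
165 13 [563. 566. 569.] [-23.  25.]
175 21 [563. 565. 566.] [-26.  22.]
```

The scene view shows the wide box in the middle, with its raised panel's tab tip near pixel (408,248). The narrow box is behind it at about (500,270). In the side view the wide box is the farther one. Measured: hinge x≈595, y≈-2, panel at about 1.31 rad and tab end at about (566, 170). This agrees with the given sizes.

Plan: shut the jaws, go in front of the tab, lower, then push along an arc.

Call:
send_rows([
  {"ty": -1.5, "tx": -0.2},
  {"ty": -2},
  {"ty": -2},
  {"ty": -2},
  {"ty": -2},
  {"ty": -0.8},
  {},
  {},
  {"tz": 1},
  {"tz": 2},
  {"tz": 2},
  {"tz": 2},
  {"tz": 1.2},
  {"tz": 0.4},
  {},
  {},
], jaw=-1)

```text
validation failed for argument at $.ro...
```

Call:
send_rows([
  {"tx": -0.2, "ty": -1.5, "tz": 0, "spin": 0},
  {"tx": 0, "ty": -2, "tz": 0, "spin": 0},
  {"tx": 0, "ty": -2, "tz": 0, "spin": 0},
  {"tx": 0, "ty": -2, "tz": 0, "spin": 0},
  {"tx": 0, "ty": -2, "tz": 0, "spin": 0},
  {"tx": 0, "ty": -0.8, "tz": 0, "spin": 0},
  {"tx": 0, "ty": 0, "tz": 0, "spin": 0},
  {"tx": 0, "ty": 0, "tz": 0, "spin": 0},
  {"tx": 0, "ty": 0, "tz": 1, "spin": 0},
  {"tx": 0, "ty": 0, "tz": 2, "spin": 0},
  {"tx": 0, "ty": 0, "tz": 2, "spin": 0},
  {"tx": 0, "ty": 0, "tz": 2, "spin": 0},
  {"tx": 0, "ty": 0, "tz": 1.2, "spin": 0},
  {"tx": 0, "ty": 0, "tz": 0.4, "spin": 0},
  {"tx": 0, "ty": 0, "tz": 0, "spin": 0},
  {"tx": 0, "ty": 0, "tz": 0, "spin": 0},
], jaw=-1)

```text
clock: 1.83
tool_pos: [522.6, -1.9, 145.1]
tcp_rot: [-3.141, -0.0, 1.571]
wrist_force: [0.2, 0.7, 1.1]
finger_gap: -0.1
```

Call:
send_rows([
  {"tx": 0, "ty": 0.7, "tz": 0, "spin": 0},
  {"tx": 0, "ty": 0.7, "tz": 0, "spin": 0},
  {"tx": 0, "ty": 0.7, "tz": 0, "spin": 0},
  {"tx": 0, "ty": 0.7, "tz": 0, "spin": 0},
  {"tx": 0, "ty": 0.7, "tz": 0, "spin": 0},
  {"tx": 0, "ty": 0.7, "tz": 0, "spin": 0},
  {"tx": 0, "ty": 0.7, "tz": 0, "spin": 0},
  {"tx": 0, "ty": 0.7, "tz": 0, "spin": 0},
  {"tx": 0, "ty": 0, "tz": 0, "spin": 0},
  {"tx": 0, "ty": 0, "tz": 0, "spin": 0},
])

```text
clock: 2.67
tool_pos: [578.5, -1.9, 145.1]
tcp_rot: [3.141, -0.0, 1.571]
wrist_force: [-0.5, -0.5, -0.7]
finger_gap: -0.1
```

Call:
send_rows([
  {"tx": 0, "ty": 0.6, "tz": 0, "spin": 0},
  {"tx": 0, "ty": 0.6, "tz": 0, "spin": 0},
  {"tx": 0, "ty": 0.6, "tz": 0.1, "spin": 0},
  {"tx": 0, "ty": 0.5, "tz": 0.1, "spin": 0},
  {"tx": 0, "ty": 0.5, "tz": 0.2, "spin": 0},
  {"tx": 0, "ty": 0.5, "tz": 0.2, "spin": 0},
  {"tx": 0, "ty": 0.5, "tz": 0.2, "spin": 0},
  {"tx": 0, "ty": 0.5, "tz": 0.3, "spin": 0},
  {"tx": 0, "ty": 0.5, "tz": 0.3, "spin": 0},
  {"tx": 0, "ty": 0.4, "tz": 0.3, "spin": 0},
  {"tx": 0, "ty": 0, "tz": 0, "spin": 0},
])

```text
clock: 3.58
tool_pos: [630.6, -1.8, 127.4]
tcp_rot: [-3.141, -0.0, 1.571]
wrist_force: [-0.7, -0.5, -0.7]
finger_gap: 0.2
```

```bash
cat > look.py <<'E'
from h import *
import sys
s=monitor.get_state();print(s["clock"],s["tool_pos"].round(1),s["wrist_force"].round(1))
ims=[]
for c in("scene","side"):
    im,d=optics.grab_frame(c);ims.append(im[100:292,120:376])
    P,_,_=world(c,d,d>0)
    P=P[(P[:,0]>560)&(P[:,0]<720)&(abs(P[:,1]+2)<72)&((abs(P[:,1]+2)>50))&(P[:,2]>55)&(P[:,2]<180)]
    for x in range(565,720,10):
        G=P[abs(P[:,0]-x)<5]
        if len(G): print(c,x,len(G),np.percentile(G[:,2],[5,50,95]).round(1))
cv2.imwrite(f"pics/{sys.argv[1]}.png",cv2.resize(np.hstack(ims),(800,300)))
E
python3 look.py b
```

```text
3.5833 [630.6  -1.8 127.4] [-0.7 -0.5 -0.7]
scene 565 5 [60.3 62.4 62.7]
scene 575 4 [58.5 62.2 63.3]
scene 585 1 [63.8 63.8 63.8]
scene 595 47 [64.4 66.4 73.7]
scene 605 70 [64.5 66.5 85.1]
scene 615 68 [64.4 66.4 98.3]
scene 625 68 [ 64.5  66.1 110.7]
scene 635 75 [ 64.6  66.1 123.9]
scene 645 91 [ 64.4  66.4 142.3]
scene 655 67 [ 64.4  66.2 140.3]
scene 665 54 [64.7 65.9 67. ]
scene 675 57 [64.2 65.5 67. ]
scene 685 54 [64.7 66.  67. ]
scene 695 79 [57.1 64.9 66.8]
scene 705 18 [56.9 64.2 66.9]
side 565 11 [55.2 60.3 61.9]
side 575 12 [56.  58.7 61. ]
side 585 18 [56.4 60.8 69.5]
side 595 64 [64.4 73.1 81.4]
side 605 86 [64.8 83.8 92.2]
side 615 103 [ 64.6  95.3 104.9]
side 625 91 [ 64.1 105.5 113.6]
side 635 78 [ 64.2 115.3 126. ]
side 645 81 [ 64.7 127.9 138.1]
side 655 49 [ 62.5  65.7 142.1]
side 665 40 [59.2 64.9 66.4]
side 675 39 [58.1 64.9 65.8]
side 685 56 [56.9 65.  66.4]
side 695 59 [56.9 65.2 66.4]
side 705 12 [59.  64.4 65.7]
```

View pics/b.png

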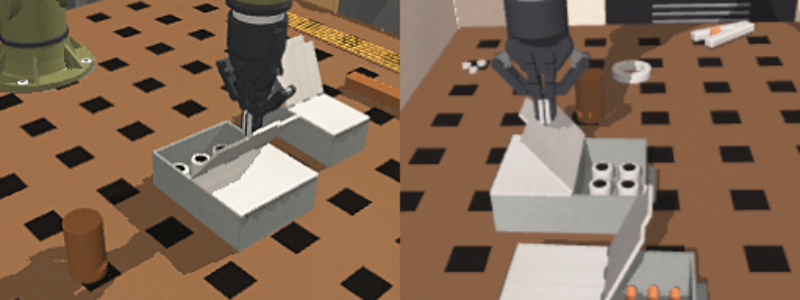

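The fingertips are on the front of the panel (left view about (250,130)). It has passed upright to about 127° and the back panel is still flat. I'll continue the arc down.

Call:
send_rows([
  {"tx": 0, "ty": 0.5, "tz": 0.4, "spin": 0},
  {"tx": 0, "ty": 0.4, "tz": 0.4, "spin": 0},
  {"tx": 0, "ty": 0.4, "tz": 0.4, "spin": 0},
  {"tx": 0, "ty": 0.3, "tz": 0.4, "spin": 0},
  {"tx": 0, "ty": 0.3, "tz": 0.4, "spin": 0},
  {"tx": 0, "ty": 0.3, "tz": 0.5, "spin": 0},
  {"tx": 0, "ty": 0.2, "tz": 0.5, "spin": 0},
  {"tx": 0, "ty": 0.2, "tz": 0.5, "spin": 0},
  {"tx": 0, "ty": 0.2, "tz": 0.5, "spin": 0},
  {"tx": 0, "ty": 0.1, "tz": 0.5, "spin": 0},
  {"tx": 0, "ty": 0.1, "tz": 0.5, "spin": 0},
  {"tx": 0, "ty": 0.1, "tz": 0.4, "spin": 0},
  {"tx": 0, "ty": 0, "tz": 0.2, "spin": 0},
  {"tx": 0, "ty": 0, "tz": 0.2, "spin": 0},
  {"tx": 0, "ty": 0, "tz": 0, "spin": 0},
  {"tx": 0, "ty": 0, "tz": 0, "spin": 0},
])

```text
clock: 5.02
tool_pos: [660.8, -2.0, 70.2]
tcp_rot: [-3.141, -0.0, 1.571]
wrist_force: [-0.1, 0.0, 0.6]
finger_gap: -0.1
```

Call:
send_rows([
  {"tx": 0, "ty": 0, "tz": 0.1, "spin": 0},
  {"tx": 0, "ty": 0, "tz": 0.1, "spin": 0},
  {"tx": 0, "ty": 0, "tz": 0.1, "spin": 0},
  {"tx": 0, "ty": 0, "tz": 0, "spin": 0},
  {"tx": 0, "ty": 0, "tz": 0, "spin": 0},
])

```text
clock: 5.43
tool_pos: [661.2, -2.0, 68.1]
tcp_rot: [3.141, 0.0, 1.571]
wrist_force: [-1.1, 0.7, 6.2]
finger_gap: -0.2
```

Contact at z = 68 with 6 N upward, so the panel is against the stop. Now lift straight up and check.

Call:
send_rows([
  {"tx": 0, "ty": 0, "tz": -0.5, "spin": 0},
  {"tx": 0, "ty": 0, "tz": -1.5, "spin": 0},
  {"tx": 0, "ty": 0, "tz": -2.5, "spin": 0},
  {"tx": 0, "ty": 0, "tz": -3, "spin": 0},
  {"tx": 0, "ty": 0, "tz": -3, "spin": 0},
  {"tx": 0, "ty": 0, "tz": -2, "spin": 0},
  {"tx": 0, "ty": 0, "tz": -1, "spin": 0},
  {"tx": 0, "ty": 0, "tz": 0, "spin": 0},
  {"tx": 0, "ty": 0, "tz": 0, "spin": 0},
  {"tx": 0, "ty": 0, "tz": 0, "spin": 0},
])

```text
clock: 6.27
tool_pos: [660.1, -2.2, 200.4]
tcp_rot: [-3.139, 0.0, 1.571]
wrist_force: [-0.5, 0.5, -0.1]
finger_gap: -0.0
```

```bash
python3 look.py c
python3 - <<'E'
from h import *
im,d=optics.grab_frame("scene")
P,_,_=world("scene",d,np.load("scene_narrow_edge.npy")); print(np.percentile(P,[2,50,98],axis=0).round().tolist())
E
```

```text
6.2667 [660.1  -2.2 200.4] [-0.5  0.5 -0.1]
scene 565 8 [56.3 61.2 62.7]
scene 575 5 [57.1 62.  63. ]
scene 585 7 [60.8 62.6 69.8]
scene 595 37 [68.3 69.6 71. ]
scene 605 51 [68.3 69.8 71.6]
scene 615 49 [68.5 69.7 70.7]
scene 625 50 [68.3 69.8 71. ]
scene 635 55 [68.6 69.6 71.4]
scene 645 49 [68.7 69.9 71.2]
scene 655 51 [68.3 69.9 71.4]
scene 665 56 [68.3 69.9 71. ]
scene 675 53 [68.1 69.5 71. ]
scene 685 73 [64.9 69.4 71.1]
scene 695 77 [56.3 65.2 67.8]
scene 705 22 [56.1 63.7 65.9]
side 565 14 [55.6 59.8 62.4]
side 575 9 [55.4 59.6 61.1]
side 585 20 [55.  59.7 68. ]
side 595 51 [56.2 68.9 70.2]
side 605 56 [68.1 69.3 70.6]
side 615 50 [64.5 69.5 70.8]
side 625 53 [67.1 69.3 70.4]
side 635 54 [65.2 69.5 70.9]
side 645 54 [65.6 69.2 70.5]
side 655 59 [56.8 69.1 70.4]
side 665 62 [59.2 69.1 70.4]
side 675 65 [59.3 69.1 70.9]
side 685 65 [58.4 68.9 70.2]
side 695 56 [57.2 65.2 68.3]
side 705 11 [59.5 64.7 65.3]
[[520.0, -15.0, 65.0], [539.0, 205.0, 106.0], [722.0, 267.0, 294.0]]
```

View pics/c.png

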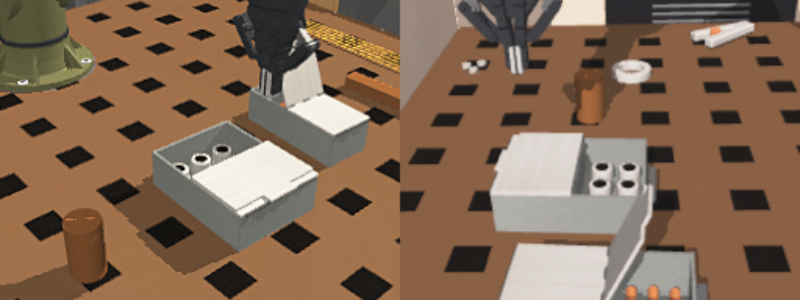

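The wide box's front panel lies flat on the back panel (left view about (255,175)). Its top is at a level z ≈ 69 from x = 595 to 690, and the couplings are exposed. The narrow panel stands as before in the side view. The gripper is clear, so I'm handing in.

```bash
python3 -c "
from h import *
print(workorder.finish_job())"
```

```text
the job is handed in; nothing more can be done
None
```

I pushed the wide box's front panel over with the shut fingertips, pressed it down to its stop (about 6 N at z = 68 mm), lifted clear and handed in at about 6.3 s.

- **Front panel:** both cameras show its top level at z ≈ 69–70 mm along its whole depth (68 expected, calibration good to about 2 mm). So it lies flat on the back panel, with the back panel down on the box.
- **Robot:** the TCP is at z = 200 mm with no force reading beyond noise, so it touches nothing.
- **Narrow box:** the side view shows its panel standing as before, and the arm never went near it. My numeric recheck from the scene camera was no use, because the gripper hid part of that panel. This one therefore rests on the side picture only.

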